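Clamp the wax block in the rack clamp

TASK

Lay the wax block lengthwise on the bed of the small crank clamp, between the sliding jaw and the end stop. Then take the crank by its loose sleeve and, never letting it go while the crank turns, wind clockwise until the jaw holds the block firmly against the stop, with about 15 N: the wax is soft, so never press it with more than 25 N. Let go, leave the block clamped, and leave the other things where they are.

Things in the scene. Friction and masses are not known exactly. Their poses are not given: they have to be found in the camera images.
- wax_mid (a point): plain yellow block of modelling wax, 30 (own x) x 62 (own y, its length) x 19 mm high, about 60 g, loose on the 2 mm mat; the point is its centre, 9.5 mm above its underside
- bed (a point): middle of the bed of the crank clamp: the top of an aluminium rib 26 mm wide (x) that runs along the clamp's y axis, 23 mm above the worktop; x across, z up. The grey clamp is fixed; its jaw slides to +y along the bed towards a dark end stop, both under 60 mm high. The block fits on the bed with its length along y. The stop's near face lies 49 to 61 mm beyond this point in +y: it is set anew each time, is not measured and must be felt for
- jaw_face (a point): centre of the rubber face of the sliding jaw (face 48 mm wide, 24.5 to 50 mm above the worktop), looking along the bed's +y. The pad is sprung: 10 N per mm once it bears on the block. Starts 53 to 63 mm from the bed point, on its -y side
- hub (a point): on the crank's upright axle, 66 mm above the worktop, at the other end of the clamp, 148 mm from the bed point on its -y side
- sleeve_mid (a point): centre of the black loose sleeve on the crank: upright round grip, 18 mm diameter (20 mm beads at both ends), 47 mm long, from 71.5 to 119 mm above the worktop; centre at 96 mm, 45 mm from the axle. It spins freely on its pin, so a gripper holding it round need not turn with the crank. The 7 mm thick crank arm runs below it
- crank (a joint): crank angle, 0 to 1 at the start, grows clockwise seen from above; at 0 the arm points along the clamp's -x. An axle brake takes 5 to 7 N at the sleeve to turn it at all, and holds it where it is left. The jaw advances 10 mm per rad through pinion and rack; a further 4 to 6.3 rad close it on the block
- jaw: the dark sliding jaw with rack and rubber pad; its origin is under the axle at crank = 0 and moves along the bed's +y. Once the block bears on the stop, each newton at the sleeve (along its path) beyond the free turning force is 4.5 N of jaw force on the wax
- felt_wheel: off-white felt polishing wheel, 48 mm across, 12 high, bystander; origin under its centre
- plaster_spatula: plaster spatula, 177 mm long, dark handle, bystander; origin under its centre
- bite_splint: clear white bite splint, 43x64x13 mm, bystander; origin under its centre
There are look-alikes about, which are no part of the job. There is more than one size of the part that bears wax_mid; the job needs the largest.

How it is judged (in metres and radians):
On the way, in this order (a step that is already met when the one before it is completed fails the run):
1. the wax block lies flat and lengthwise on the bed between jaw and stop, out of the fingers (x of wax_mid in the frame of bed between -0.012 and 0.012 m and y of wax_mid in the frame of bed between -0.036 and 0.04 m and z of wax_mid in the frame of bed between 0.005 and 0.014 m and angle between the y axis of wax_mid and the y axis of bed, either way round below 0.3 rad and contact force between the fingers and wax_block below 0.1 N), for 0.2 s.
2. with the sleeve in the fingers, the jaw presses the block with more than 6 N (contact force between jaw and wax_block above 6 N and horizontal distance between the grasp point and sleeve_mid below 0.013 m and contact force between the fingers and sleeve above 1 N), for 0.2 s.
At the end, for the whole second after the job is handed in: The wax block lies flat on the bed, within 12 mm of its centre line and 0.12 rad of its direction, 36 mm before to 40 mm beyond the bed point, pressed by the jaw with 6 to 25 N, at rest (x of wax_mid in the frame of bed between -0.012 and 0.012 m and y of wax_mid in the frame of bed between -0.036 and 0.04 m and z of wax_mid in the frame of bed between 0.005 and 0.014 m and angle between the y axis of wax_mid and the y axis of bed, either way round below 0.12 rad and contact force between jaw and wax_block between 6 and 25 N and angle between wax_mid's own z axis and vertical below 0.1 rad and linear speed of wax_block below 0.01 m/s); the robot touches nothing.
It fails at once if the jaw presses the wax with more than 25 N (contact force between jaw and wax_block above 25 N).
It fails at once if the crank turns (over 0.35 rad/s) while its sleeve is not held between the fingers (sleeve axis more than 13 mm from the grasp point, or no touch) ((velocity of joint crank above 0.35 rad/s or velocity of joint crank below -0.35 rad/s) and (not (horizontal distance between the grasp point and sleeve_mid below 0.013 m) or contact force between the fingers and sleeve below 0.3 N)).
It fails at once if a bystander (felt wheel, spatula or splint) is shifted by more than 30 mm (distance of any of felt_wheel, plaster_spatula, bite_splint from where it was at the start of the episode above 0.03 m).
It also fails if it takes over 72 s, if anything falls off the work surface, if the arm or the gripper's body presses on something with over 40 N, if the wrist force passes 120 N, or if a joint passes its speed limit or range.

ROBOT

A 6-joint arm with a two-finger parallel gripper is mounted at the origin on a cart in front of the work surface, level with it; the furniture and walls round the work are solid. World frame = base frame: x ahead of the robot, y to its left, z up, the work surface at z = 0. Lengths are in m, angles in degrees, forces in N, time in s.
With the tool pointing down it reaches from about 0.35 to 0.875 m from the base axis. Payload 4.2 kg.
Tool frame: the origin (TCP) lies on the centre line of the jaws, within the pads' length; the fingertips stand 25 mm ahead of it and the grasp point (between the pads) lies 6 mm ahead of it; z points along the fingers, y is the line along which they close (so a half turn about z gives the same grasp; the last joint's range is limited). The gripper opens to 87 mm and grips with 3 to 60 N. Pads are 19 mm wide; open, the fingers measure 117 mm over their backs; the gripper's body (75 mm by 190 mm) begins 51 mm behind the grasp point.
Start: joints at [80.764, 22.042, 0.453, 0, -68.411, -14.817], TCP at [0.255, 0.571, 0.248] pointing down, gripper open.
Joint ranges: [-179.83, 179.83], [-69.29, 118.12], [-61.27, 80.66], [-181.25, 117.63], [-171.15, -9.14], [-177.46, 177.46]. Speed limits (degrees/s): [159.86, 159.86, 180, 180, 180, 180].

INTERFACE

Orientations are given as a 3x3 rotation matrix whose columns are the frame's x, y, z axes.
In Python, from station import r gives the robot as it stands.
- The arm moves only by the tool move_arm, never from a script. Its argument "series" is a list of rows, each an object with "grip": the opening, from 0 (shut) to 1 (fully open); "xyz": the shift along the tool's x, y, z in mm, a list of three; "angular": the turn, a rotation vector about the tool's x, y, z in rad, a list of three. A call has 1 to 10 rows; each row is the pose to reach, as a shift and turn from the pose commanded when the call began, along the tool's axes at that moment; what a row does not reach only later rows make up. A row lasts 1/10 s, in which the tool goes at most 50 mm and 8.59 degrees, less where a joint would pass 70% of its speed; a pose out of reach is approached as far as the arm can. A call with a gripper value outside its range is refused whole. The fingers move at their own pace and stop on an object; the grip force is fixed at half the most. Time passes only in rows, so rows that repeat a pose let the fingers close. It gives the time, the measured TCP pose, the force, the opening and the grip force at its end, in the units of the state.
- r.sense(): the state, without advancing time (a new reading comes with each control period).
- r.capture(name): name is "side" or "top" or "wrist"; returns a dict with "img" (384x512x3 uint8, red, green, blue), "camera_matrix" (3x3 intrinsics, pixels), "rvec" (rotation vector, rad) and "tvec" (3), from world to camera coordinates, as OpenCV has them; the wrist camera has in their place "hand_eye" (4x4, takes a point from camera to tool coordinates, whose origin is the TCP and whose axes are the flange's). Camera axes: x right, y down, z forward; pixel columns grow to the right and rows downward; lengths in m; the calibration is good to about 2 mm. A picture is of the moment at which its call begins: read the wrist's pose just before it. There is no depth.
- r.finish_job(): hands the job in; it is judged then, once.
The state is a dict: "time_s": time; "joints": joint angles; "joint_velocities": joint speeds; "effort": joint torques, N m; "tcp_pos": TCP position; "ee_rot": TCP orientation; "wrist_force": force on the tool from outside, world axes, zero at the start; "moment": the same for the moment, N m; "gripper_width": opening from 0.0 (shut) to 1.0 (fully open); "gripper_force": force on a finger pad.
Only numpy, scipy, OpenCV 4.12 (cv2) and the standard library are available. Lean on these libraries where they do the work, as an engineer would, in place of code of your own. Each camera call takes 0.05 s, during which the arm holds its last target. There are 200 camera calls.

## Working session

There is one attempt and no reset: what is moved stays moved. The work goes in short steps, Python scripts to look and compute and a tool call to move; the robot and the scene stay as the last step left them, time stands still between calls to the robot, and variables do not carry over. Pictures are saved under pics/ and viewed, at most 10 in all, crops included, and the job is handed in when it is done.

Besides the shell and the picture viewer there is one more tool, called after "Request:" by a JSON object that holds its "op" and its "data", one argument or row to a line. move_arm: Moves the arm, as the interface text tells. Its arguments: {"type":"object","properties":{"series":{"type":"array"}},"required":["series"]}

```bash
mkdir -p pics; ls; cat > h.py <<'E'
import numpy as np, cv2
from station import r
def save(n,f):
    c=r.capture(n); cv2.imwrite(f'pics/{f}.png',c['img'][:,:,::-1]); np.save(f'pics/{f}.npy',c,allow_pickle=True); return c
def load(f): return np.load(f'pics/{f}.npy',allow_pickle=True).item()
def ray(c,uv,z):
    "pixels -> world points on plane z"
    p=cv2.undistortPoints(np.array(uv,float).reshape(-1,1,2),c['camera_matrix'],None)[:,0]
    d=np.c_[p,np.ones(len(p))]
    if 'rvec' in c: R=cv2.Rodrigues(np.array(c['rvec'],float))[0]; o=-R.T@np.ravel(c['tvec']); d=d@R
    else:
        T=c['T']; o=T[:3,3]; d=d@T[:3,:3].T
    return o+d*((z-o[2])/d[:,2])[:,None]
def wrist(f):
    s=r.sense(); c=r.capture('wrist'); A=np.eye(4); A[:3,:3]=s['ee_rot']; A[:3,3]=s['tcp_pos']
    c['T']=A@np.array(c['hand_eye']); cv2.imwrite(f'pics/{f}.png',c['img'][:,:,::-1]); np.save(f'pics/{f}.npy',c,allow_pickle=True); return c
E
python3 - <<'E'
from h import *
a=save('top','top0'); b=save('side','side0'); 
print({k:v for k,v in a.items() if k!='img'}); print(r.sense())
E
```

```text
pics
{'camera_matrix': array([[374.63831481,   0.        , 253.76564916],
       [  0.        , 374.63831481, 192.54692962],
       [  0.        ,   0.        ,   1.        ]]), 'rvec': array([ 2.20047756, -2.19012567,  0.06339273]), 'tvec': array([0.25226827, 0.50663181, 0.97927458])}
{'time_s': 0.1, 'joints': array([ 8.07653356e+01,  2.20876040e+01,  3.86765513e-01, -2.50886525e-02,
       -6.84131640e+01, -1.48163785e+01]), 'joint_velocities': array([ 0.0422703 , -0.09680714,  0.06653499,  0.05825164, -0.04335021,
        0.08411239]), 'effort': array([-7.77453770e-04, -3.91689742e+01,  1.87936091e+01,  4.23190847e+00,
        1.34890658e-02, -6.53371740e-05]), 'tcp_pos': array([0.2545023 , 0.57028493, 0.24655064]), 'ee_rot': array([[ 9.13116955e-01, -4.07697077e-01, -7.21191487e-04],
       [-4.07697699e-01, -9.13114988e-01, -1.89855614e-03],
       [ 1.15505033e-04,  2.02763191e-03, -9.99997938e-01]]), 'wrist_force': array([ 0.677123  , -0.59247768, -0.09032598]), 'moment': array([-0.0007137 ,  0.03457084,  0.02841659]), 'gripper_force': 0.0, 'gripper_width': 0.9995197212979077}
```

View pics/top0.png

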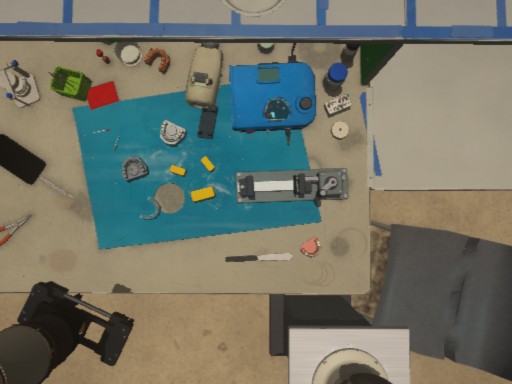

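View pics/side0.png

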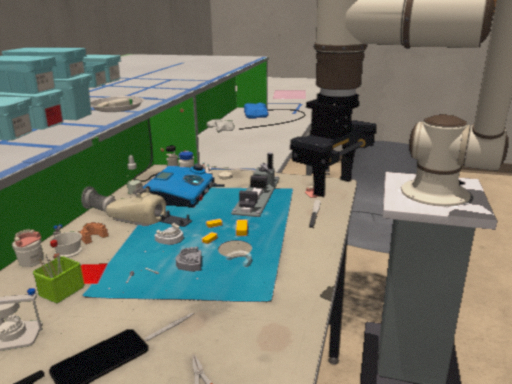

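Top view: the candidates for the wax are the yellow blocks at (203,194), (178,170) and (207,163), and the first looks largest. The clamp is at (292,185), with its crank end at (330,184) and its end stop on the left at (243,185). I'll measure the blocks and check a close crop.

```bash
python3 - <<'E'
from h import *
c=load('top0'); im=c['img']; hsv=cv2.cvtColor(im,cv2.COLOR_RGB2HSV)
m=cv2.inRange(hsv,(18,130,120),(35,255,255))
for k in cv2.findContours(m,0,2)[0]:
    if cv2.contourArea(k)>20:
        q=cv2.boxPoints(cv2.minAreaRect(k)); P=ray(c,q,.018)[:,:2]; e=np.diff(P,axis=0)
        print(cv2.minAreaRect(k)[0],P.mean(0).round(4),np.linalg.norm(e,axis=1).round(4), np.degrees(np.arctan2(e[:,1],e[:,0])).round(1)[:2])
print('clampcorner',ray(c,[(237,172),(347,168),(348,198),(238,203)],.01).round(3))
cv2.imwrite('pics/crop1.png',cv2.resize(im[145:215,155:355,::-1],None,fx=4,fy=4,interpolation=cv2.INTER_CUBIC))
E
```

```text
(202.23532104492188, 193.44117736816406) [0.5022 0.3905] [0.0606 0.0269 0.0606] [ -75.6 -165.4]
(177.25228881835938, 169.82569885253906) [0.5644 0.4573] [0.018  0.0396 0.018 ] [ -15.7 -106.5]
(207.1829376220703, 163.35365295410156) [0.582  0.3784] [0.0178 0.0395 0.0177] [ -50.7 -141. ]
clampcorner [[0.56  0.3   0.01 ]
 [0.572 0.006 0.01 ]
 [0.492 0.004 0.01 ]
 [0.478 0.296 0.01 ]]
```

View pics/crop1.png

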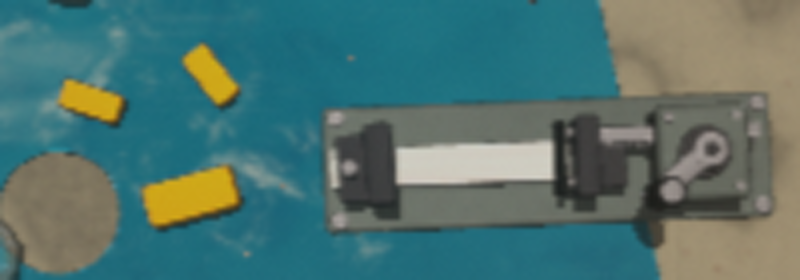

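The large block at crop (192,196) is clearly bigger than the two small ones, so it is the wax. The crop also shows the white bed at (475,165), the jaw at (595,155), the stop at (370,163), the hub at (711,150) and the sleeve at (671,190). Next I'll measure the clamp with rays.

```bash
python3 - <<'E'
from h import *
c=load('top0')
f=lambda u,v:(155+(u+.5)/4-.5,145+(v+.5)/4-.5)
print('hub',ray(c,[f(711,150)],.075).round(4))
print('sleeve',ray(c,[f(671,190)],.119).round(4))
print('base corners',ray(c,[f(337,118),f(338,219),f(758,102),f(763,204)],.006).round(4))
im=c['img'];hsv=cv2.cvtColor(im,cv2.COLOR_RGB2HSV)
m=cv2.inRange(hsv,(0,0,190),(180,60,255)); m[:175]=0;m[200:]=0;m[:,:250]=0;m[:,:][:,300:]=0
k=max(cv2.findContours(m,0,2)[0],key=cv2.contourArea); q=cv2.boxPoints(cv2.minAreaRect(k)); P=ray(c,q,.023); print('strip',P.round(4),P.mean(0))
E
```

```text
hub [[0.529  0.0592 0.075 ]]
sleeve [[0.5015 0.0924 0.119 ]]
base corners [[0.555  0.2947 0.006 ]
 [0.4874 0.2936 0.006 ]
 [0.5672 0.0127 0.006 ]
 [0.4988 0.01   0.006 ]]
strip [[0.5353 0.2516 0.023 ]
 [0.5358 0.1543 0.023 ]
 [0.5121 0.1543 0.023 ]
 [0.5116 0.2515 0.023 ]] [0.52371034 0.20291621 0.023     ]
```

Request:
{"op": "move_arm", "data": {
  "series": [
    {"grip": 1, "xyz": [40, 8, 10], "angular": [0, 0, 0.12]},
    {"grip": 1, "xyz": [80, 16, 25], "angular": [0, 0, 0.24]},
    {"grip": 1, "xyz": [120, 25, 40], "angular": [0, 0, 0.36]},
    {"grip": 1, "xyz": [160, 34, 55], "angular": [0, 0, 0.48]},
    {"grip": 1, "xyz": [200, 42, 70], "angular": [0, 0, 0.6]},
    {"grip": 1, "xyz": [240, 50, 80], "angular": [0, 0, 0.72]},
    {"grip": 1, "xyz": [280, 59, 88], "angular": [0, 0, 0.84]},
    {"grip": 1, "xyz": [300, 63, 90], "angular": [0, 0, 0.9]},
    {"grip": 1, "xyz": [300, 63, 90], "angular": [0, 0, 0.9]},
    {"grip": 1, "xyz": [300, 63, 90], "angular": [0, 0, 0.9]}
  ]
}}

```text
time_s: 1.1
tcp_pos: [0.503, 0.3905, 0.157]
ee_rot: [[0.248, -0.969, -0.001], [-0.969, -0.248, -0.001], [0.0, 0.001, -1.0]]
wrist_force: [-0.2, 0.8, -0.4]
gripper_width: 0.996
gripper_force: 0.0
```

```bash
cat >> h.py <<'E'
def shift(xyz,yaw_y=None):
    "tool shift (mm) and turn (rad) to bring TCP to xyz, tool y axis to world angle yaw_y (deg)"
    s=r.sense(); R=s['ee_rot']; d=R.T@(np.array(xyz)-s['tcp_pos'])*1000
    cur=np.degrees(np.arctan2(R[1,1],R[0,1])); t=None
    if yaw_y is not None: t=-np.radians((yaw_y-cur+90)%180-90)
    print('shift',d.round(1),'turn',t,'yaw',cur.round(2),'tcp',s['tcp_pos'].round(4),'t',s['time_s'])
E
python3 - <<'E'
from h import *
c=wrist('w1'); im=c['img']; hsv=cv2.cvtColor(im,cv2.COLOR_RGB2HSV)
m=cv2.inRange(hsv,(18,130,100),(35,255,255))
for k in cv2.findContours(m,0,2)[0]:
    if cv2.contourArea(k)>400:
        b=cv2.minAreaRect(k);q=cv2.boxPoints(b); P=ray(c,q,.021)[:,:2]; e=np.diff(P,axis=0)
        print(b,P.mean(0).round(4),np.linalg.norm(e,axis=1).round(4), np.degrees(np.arctan2(e[:,1],e[:,0])).round(1)[:2])
shift((.502,.3905,.029),14.4)
E
```

```text
((253.0, 184.0), (32.0, 68.0), 0.0) [0.5035 0.3859] [0.0605 0.0266 0.0605] [ -76.5 -165.7]
((165.52374267578125, 149.12225341796875), (22.171279907226562, 46.8798713684082), 64.98310089111328) [0.5816 0.374 ] [0.0397 0.0178 0.0405] [-141.5  126.6]
shift [  0.4   0.7 128.3] turn 0.00043079209099653457 yaw -165.58 tcp [0.5026 0.3911 0.1573] t 1.15
```

View pics/w1.png

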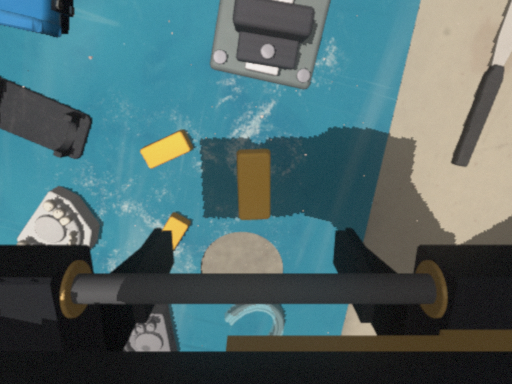

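The view shows the wax block at (253,184), centred between the fingers, with the small blocks well to the left. I'll go down, half open, and grip.

Request:
{"op": "move_arm", "data": {
  "series": [
    {"grip": 0.65, "xyz": [3, 0, 35], "angular": [0, 0, 0]},
    {"grip": 0.65, "xyz": [3, 0, 70], "angular": [0, 0, 0]},
    {"grip": 0.65, "xyz": [3, 0, 100], "angular": [0, 0, 0]},
    {"grip": 0.65, "xyz": [3, 0, 118], "angular": [0, 0, 0]},
    {"grip": 0.65, "xyz": [3, 0, 126], "angular": [0, 0, 0]},
    {"grip": 0.65, "xyz": [3, 0, 127], "angular": [0, 0, 0]},
    {"grip": 0.2, "xyz": [3, 0, 127], "angular": [0, 0, 0]},
    {"grip": 0.2, "xyz": [3, 0, 127], "angular": [0, 0, 0]},
    {"grip": 0.2, "xyz": [3, 0, 127], "angular": [0, 0, 0]},
    {"grip": 0.2, "xyz": [3, 0, 127], "angular": [0, 0, 0]}
  ]
}}

```text
time_s: 2.15
tcp_pos: [0.504, 0.3883, 0.0314]
ee_rot: [[0.248, -0.969, 0.001], [-0.969, -0.248, 0.001], [-0.001, -0.001, -1.0]]
wrist_force: [-0.5, -0.8, -0.5]
gripper_width: 0.372
gripper_force: 0.0
```

Request:
{"op": "move_arm", "data": {
  "series": [
    {"grip": 0.2, "xyz": [0, 0, 0], "angular": [0, 0, 0]},
    {"grip": 0.2, "xyz": [0, 0, 0], "angular": [0, 0, 0]},
    {"grip": 0.2, "xyz": [0, 0, 0], "angular": [0, 0, 0]},
    {"grip": 0.2, "xyz": [0, 0, -20], "angular": [0, 0, 0]},
    {"grip": 0.2, "xyz": [0, 0, -50], "angular": [0, 0, 0]},
    {"grip": 0.2, "xyz": [0, 0, -80], "angular": [0, 0, 0]},
    {"grip": 0.2, "xyz": [0, 0, -100], "angular": [0, 0, 0]},
    {"grip": 0.2, "xyz": [0, 0, -100], "angular": [0, 0, 0]}
  ]
}}

```text
time_s: 2.95
tcp_pos: [0.5051, 0.3893, 0.1336]
ee_rot: [[0.249, -0.969, 0.005], [-0.969, -0.249, 0.005], [-0.004, -0.006, -1.0]]
wrist_force: [0.8, 0.1, -1.1]
gripper_width: 0.35
gripper_force: 30.0
```

```bash
python3 - <<'E'
from h import *
s=r.sense(); print(s['gripper_width'],s['gripper_force'],s['wrist_force'])
shift((.523,.207,.13),2.4)
E
```

```text
0.349534254397062 29.963879585266113 [ 0.81374737  0.06762963 -1.14288303]
shift [181.   28.    2.8] turn 0.20942665349097483 yaw -165.6 tcp [0.5051 0.3893 0.1336] t 2.95
```

Request:
{"op": "move_arm", "data": {
  "series": [
    {"grip": 0.2, "xyz": [30, 5, 0], "angular": [0, 0, 0.07]},
    {"grip": 0.2, "xyz": [65, 10, 0], "angular": [0, 0, 0.14]},
    {"grip": 0.2, "xyz": [100, 15, 0], "angular": [0, 0, 0.21]},
    {"grip": 0.2, "xyz": [135, 21, 0], "angular": [0, 0, 0.21]},
    {"grip": 0.2, "xyz": [165, 26, 0], "angular": [0, 0, 0.21]},
    {"grip": 0.2, "xyz": [180, 28, 0], "angular": [0, 0, 0.21]},
    {"grip": 0.2, "xyz": [181, 28, 0], "angular": [0, 0, 0.21]},
    {"grip": 0.2, "xyz": [181, 28, 0], "angular": [0, 0, 0.21]}
  ]
}}

```text
time_s: 3.75
tcp_pos: [0.5216, 0.2059, 0.1299]
ee_rot: [[0.041, -0.999, -0.0], [-0.999, -0.041, -0.0], [0.0, 0.0, -1.0]]
wrist_force: [-0.2, 0.6, -0.3]
gripper_width: 0.341
gripper_force: 30.0
```

```bash
python3 - <<'E'
from h import *
wrist('w2'); shift((.523,.207,.13),2.4)
E
```

```text
shift [-0.5 -1.3  0.1] turn -0.000464504071280473 yaw -177.63 tcp [0.5217 0.2064 0.1301] t 3.8
```

View pics/w2.png

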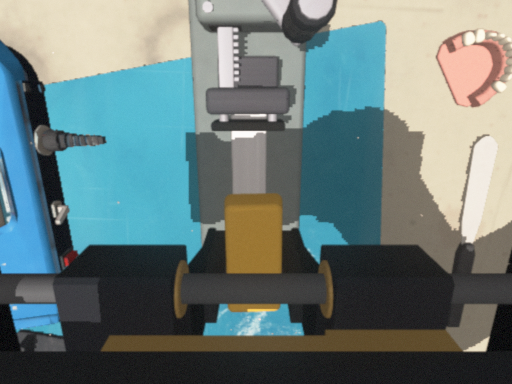

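The block is in the fingers at (253,250). The bed strip runs ahead, between columns 233 and 267 at row 165, and the front edge of the jaw pad is at row 130.

```bash
python3 - <<'E'
from h import *
c=load('w2'); g=cv2.cvtColor(c['img'],6).astype(int)
for v in (145,160,180): print(v,g[v,222:280].tolist())
print('strip',ray(c,[(233,165),(267,165),(234,190),(266,190)],.023).round(4))
print('base edges',ray(c,[(195,150),(304,150),(201,215),(301,215)],.008).round(4))
print('jaw front',ray(c,[(248,130)],.05).round(4), 'jaw cols',ray(c,[(212,126),(285,126)],.05).round(4))
print('block',ray(c,[(225,197),(281,197)],.1175).round(4))
E
```

```text
145 [92, 90, 90, 90, 92, 91, 92, 94, 94, 112, 134, 142, 145, 144, 145, 142, 146, 142, 140, 141, 144, 143, 145, 148, 144, 146, 145, 147, 148, 146, 146, 147, 145, 145, 147, 148, 150, 144, 144, 142, 144, 143, 142, 130, 107, 92, 94, 90, 93, 89, 91, 92, 91, 90, 93, 92, 92, 92]
160 [90, 88, 87, 82, 90, 88, 88, 88, 89, 100, 123, 135, 143, 146, 144, 145, 142, 141, 143, 145, 143, 144, 143, 145, 143, 149, 146, 144, 144, 145, 145, 145, 145, 142, 145, 149, 146, 144, 143, 139, 140, 141, 136, 127, 103, 91, 88, 92, 89, 90, 89, 91, 90, 87, 87, 90, 88, 90]
180 [89, 87, 87, 87, 91, 88, 91, 89, 85, 90, 109, 133, 140, 143, 143, 141, 145, 140, 142, 143, 141, 142, 143, 142, 142, 145, 144, 145, 141, 144, 141, 140, 142, 141, 145, 141, 147, 144, 139, 138, 138, 142, 136, 118, 96, 95, 90, 93, 90, 89, 89, 92, 88, 89, 90, 87, 90, 90]
strip [[0.5375 0.178  0.023 ]
 [0.512  0.1769 0.023 ]
 [0.5363 0.1976 0.023 ]
 [0.5117 0.1966 0.023 ]]
base edges [[0.5685 0.1704 0.008 ]
 [0.4827 0.167  0.008 ]
 [0.5641 0.225  0.008 ]
 [0.4805 0.2216 0.008 ]]
jaw front [[0.5269 0.1485 0.05  ]] jaw cols [[0.5502 0.1469 0.05  ]
 [0.5031 0.145  0.05  ]]
block [[0.536  0.1728 0.1175]
 [0.5095 0.1718 0.1175]]
```

Request:
{"op": "move_arm", "data": {
  "series": [
    {"grip": 0.2, "xyz": [0, -2, 20], "angular": [0, 0, 0]},
    {"grip": 0.2, "xyz": [0, -2, 40], "angular": [0, 0, 0]},
    {"grip": 0.2, "xyz": [0, -2, 58], "angular": [0, 0, 0]},
    {"grip": 0.2, "xyz": [0, -2, 68], "angular": [0, 0, 0]},
    {"grip": 0.2, "xyz": [0, -2, 74], "angular": [0, 0, 0]},
    {"grip": 0.2, "xyz": [0, -2, 76], "angular": [0, 0, 0]},
    {"grip": 0.2, "xyz": [0, -2, 76], "angular": [0, 0, 0]}
  ]
}}

```text
time_s: 4.5
tcp_pos: [0.5238, 0.2063, 0.0548]
ee_rot: [[0.041, -0.999, 0.001], [-0.999, -0.041, 0.0], [-0.0, -0.001, -1.0]]
wrist_force: [0.0, 0.3, -0.6]
gripper_width: 0.346
gripper_force: 30.0
```

Request:
{"op": "move_arm", "data": {
  "series": [
    {"grip": 0.2, "xyz": [0, 0, 1], "angular": [0, 0, 0]},
    {"grip": 0.2, "xyz": [0, 0, 2], "angular": [0, 0, 0]},
    {"grip": 0.2, "xyz": [0, 0, 2], "angular": [0, 0, 0]},
    {"grip": 0.6, "xyz": [0, 0, 2], "angular": [0, 0, 0]},
    {"grip": 0.6, "xyz": [0, 0, 2], "angular": [0, 0, 0]},
    {"grip": 0.6, "xyz": [0, 0, 2], "angular": [0, 0, 0]},
    {"grip": 0.6, "xyz": [0, 0, 0], "angular": [0, 0, 0]},
    {"grip": 0.6, "xyz": [0, 0, -30], "angular": [0, 0, 0]},
    {"grip": 0.6, "xyz": [0, 0, -70], "angular": [0, 0, 0]},
    {"grip": 0.8, "xyz": [0, 0, -110], "angular": [0, 0, 0]}
  ]
}}

```text
time_s: 5.5
tcp_pos: [0.5233, 0.2056, 0.1657]
ee_rot: [[0.041, -0.999, -0.001], [-0.999, -0.041, -0.001], [0.001, 0.001, -1.0]]
wrist_force: [0.6, 0.3, -0.4]
gripper_width: 0.634
gripper_force: 0.0
```

```bash
python3 - <<'E'
from h import *
c=save('top','top1'); s=save('side','side1')
w=wrist('w3'); 
hsv=cv2.cvtColor(w['img'],cv2.COLOR_RGB2HSV); m=cv2.inRange(hsv,(18,130,80),(35,255,255))
k=max(cv2.findContours(m,0,2)[0],key=cv2.contourArea); b=cv2.minAreaRect(k); P=ray(w,cv2.boxPoints(b),.042); print(b,P.round(4).tolist(),P.mean(0))
a=c['img'][150:220,200:360,::-1]; d=w['img'][:,:,::-1]
o=np.zeros((604,640,3),np.uint8); o[:280]=cv2.resize(a,(640,280),interpolation=2); o[280:,:]=cv2.resize(d[:260],(640,324))
cv2.imwrite('pics/v3.png',o[:600])
shift((.5015,.0924,.16),-45)
E
```

```text
((428.49993896484375, 339.9999694824219), (164.99996948242188, 19.999996185302734), -0.0) [[0.4298, 0.3665, 0.042], [0.4328, 0.3429, 0.042], [0.2759, 0.3347, 0.042], [0.2695, 0.3579, 0.042]] [0.35198191 0.35050231 0.042     ]
shift [113.4  28.3   7.4] turn 0.8266807551532998 yaw -177.63 tcp [0.5251 0.2069 0.1681] t 5.65
```

View pics/v3.png

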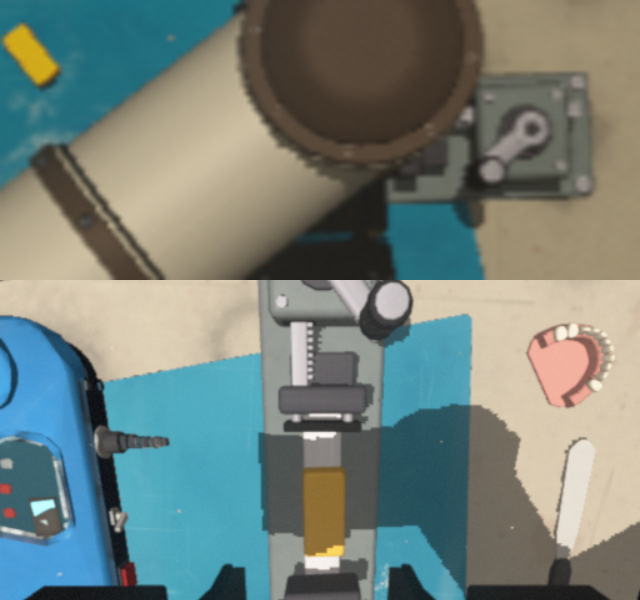

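The block lies straight on the bed, at (324,510) in the montage. The jaw pad is at row 432, the stop at row 575, and the sleeve top at (393,300).

```bash
python3 - <<'E'
from h import *
w=load('w3'); f=lambda u,v:(u/1.25,(v-280)/1.246)
for n,p,z in (('sleeve',(393,300),.119),('pad',(322,433),.05),('blk front',(324,468),.042),('blk back',(324,556),.042),('stop',(322,575),.055)): print(n,ray(w,[f(*p)],z).round(4))
hue=cv2.cvtColor(w['img'],40); print(hue[118:130,258].tolist()); 
for z in (.119,.0,): pass
shift((.5015,.0924,.165))
E
```

```text
sleeve [[0.5008 0.0884 0.119 ]]
pad [[0.5269 0.1499 0.05  ]]
blk front [[0.5246 0.173  0.042 ]]
blk back [[0.5216 0.2345 0.042 ]]
stop [[0.5226 0.2429 0.055 ]]
[[90, 5, 55], [105, 10, 52], [110, 13, 57], [109, 17, 118], [105, 11, 234], [105, 4, 249], [108, 5, 250], [110, 6, 248], [111, 16, 206], [109, 14, 145], [105, 15, 139], [111, 13, 139]]
shift [113.4  28.3   2.4] turn None yaw -177.63 tcp [0.5251 0.2069 0.1681] t 5.65
```

Request:
{"op": "move_arm", "data": {
  "series": [
    {"grip": 0.65, "xyz": [15, 4, 0], "angular": [0, 0, 0.11]},
    {"grip": 0.65, "xyz": [35, 8, 0], "angular": [0, 0, 0.22]},
    {"grip": 0.65, "xyz": [55, 13, 0], "angular": [0, 0, 0.34]},
    {"grip": 0.65, "xyz": [75, 19, 0], "angular": [0, 0, 0.46]},
    {"grip": 0.65, "xyz": [95, 24, 0], "angular": [0, 0, 0.58]},
    {"grip": 0.65, "xyz": [108, 28, 0], "angular": [0, 0, 0.7]},
    {"grip": 0.65, "xyz": [114, 29, 0], "angular": [0, 0, 0.8]},
    {"grip": 0.65, "xyz": [114, 29, 0], "angular": [0, 0, 0.88]},
    {"grip": 0.65, "xyz": [114, 29, 0], "angular": [0, 0, 0.88]},
    {"grip": 0.65, "xyz": [114, 29, 0], "angular": [0, 0, 0.88]}
  ]
}}

```text
time_s: 6.65
tcp_pos: [0.4989, 0.0906, 0.1639]
ee_rot: [[-0.743, -0.669, -0.001], [-0.669, 0.743, -0.001], [0.001, 0.0, -1.0]]
wrist_force: [0.5, 0.2, 0.2]
gripper_width: 0.649
gripper_force: 0.0
```

```bash
python3 - <<'E'
from h import *
w=wrist('w4'); print(r.sense()['joints'].round(0)); shift((.5005,.0915,.108),132)
import numpy as np
T=np.linalg.inv(w['T']); R=T[:3,:3]
for p in ((.5005,.0915,.119),(.530,.059,.075)): print(cv2.projectPoints(np.array([p]),cv2.Rodrigues(R)[0],T[:3,3],w['camera_matrix'],None)[0].ravel())
E
```

```text
[ 29.  15. -23.  -0. -52. -77.]
shift [-1.7 -0.4 56. ] turn 0.0002841998510452022 yaw 132.02 tcp [0.499  0.0907 0.164 ] t 6.7
[253.79077173 236.34380485]
[193.2674768  211.18023624]
```

View pics/w4.png

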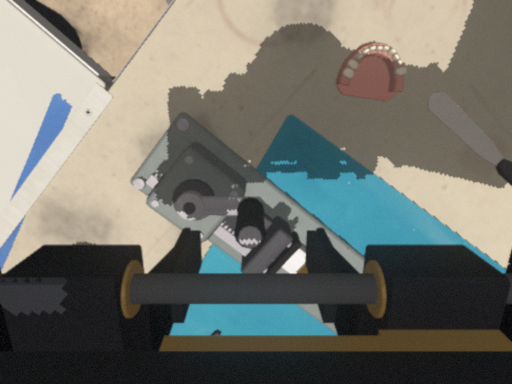

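The sleeve top is at (250,237), midway between the fingers, and the hub is at (189,208). Going down and gripping.

Request:
{"op": "move_arm", "data": {
  "series": [
    {"grip": 0.65, "xyz": [-1, -1.5, 15], "angular": [0, 0, 0]},
    {"grip": 0.65, "xyz": [-1, -1.5, 32], "angular": [0, 0, 0]},
    {"grip": 0.65, "xyz": [-1, -1.5, 48], "angular": [0, 0, 0]},
    {"grip": 0.65, "xyz": [-1, -1.5, 55], "angular": [0, 0, 0]},
    {"grip": 0.65, "xyz": [-1, -1.5, 56], "angular": [0, 0, 0]},
    {"grip": 0.65, "xyz": [-1, -1.5, 56], "angular": [0, 0, 0]}
  ]
}}

```text
time_s: 7.3
tcp_pos: [0.5013, 0.0905, 0.1088]
ee_rot: [[-0.743, -0.669, 0.0], [-0.669, 0.743, -0.0], [-0.0, -0.0, -1.0]]
wrist_force: [0.8, -0.6, -0.4]
gripper_width: 0.652
gripper_force: 0.0
```

Request:
{"op": "move_arm", "data": {
  "series": [
    {"grip": 0.1, "xyz": [0, 0, 0], "angular": [0, 0, 0]},
    {"grip": 0.1, "xyz": [0, 0, 0], "angular": [0, 0, 0]},
    {"grip": 0.1, "xyz": [0, 0, 0], "angular": [0, 0, 0]},
    {"grip": 0.1, "xyz": [0, 0, 0], "angular": [0, 0, 0]},
    {"grip": 0.1, "xyz": [0, 0, 0], "angular": [0, 0, 0]},
    {"grip": 0.1, "xyz": [0, 0, 0], "angular": [0, 0, 0]},
    {"grip": 0.1, "xyz": [0, 0, 0], "angular": [0, 0, 0]},
    {"grip": 0.1, "xyz": [0, 0, 0], "angular": [0, 0, 0]}
  ]
}}

```text
time_s: 8.1
tcp_pos: [0.5012, 0.0901, 0.1086]
ee_rot: [[-0.744, -0.668, 0.0], [-0.668, 0.744, -0.0], [-0.0, -0.0, -1.0]]
wrist_force: [1.1, -3.0, 0.0]
gripper_width: 0.199
gripper_force: 30.0
```

```bash
python3 - <<'E'
from h import *
s=r.sense(); print(s['wrist_force'],s['gripper_width']*87,s['gripper_force']); shift((.5005,.0915,.108),132)
w=wrist('w5'); 
E
```

```text
[ 1.10586955 -3.0008509   0.02165307] 17.34515625430181 29.999157650163397
shift [-0.4  1.6  0.6] turn -0.0011662958993024332 yaw 131.93 tcp [0.5012 0.0901 0.1086] t 8.1
```

Request:
{"op": "move_arm", "data": {
  "series": [
    {"grip": 0.1, "xyz": [-2.2, -1.1, 0], "angular": [0, 0, 0]},
    {"grip": 0.1, "xyz": [-5.8, -1.4, 0], "angular": [0, 0, 0]},
    {"grip": 0.1, "xyz": [-9.8, -2.1, 0], "angular": [0, 0, 0]},
    {"grip": 0.1, "xyz": [-14.2, -3.3, 0], "angular": [0, 0, 0]},
    {"grip": 0.1, "xyz": [-18.4, -4.9, 0], "angular": [0, 0, 0]},
    {"grip": 0.1, "xyz": [-22.4, -6.9, 0], "angular": [0, 0, 0]},
    {"grip": 0.1, "xyz": [-26.1, -9.4, 0], "angular": [0, 0, 0]},
    {"grip": 0.1, "xyz": [-29.7, -12.2, 0], "angular": [0, 0, 0]},
    {"grip": 0.1, "xyz": [-32.3, -14.6, 0], "angular": [0, 0, 0]},
    {"grip": 0.1, "xyz": [-32.3, -14.6, 0], "angular": [0, 0, 0]}
  ]
}}

```text
time_s: 9.15
tcp_pos: [0.5329, 0.101, 0.1086]
ee_rot: [[-0.744, -0.668, -0.005], [-0.668, 0.744, -0.001], [0.004, 0.003, -1.0]]
wrist_force: [-5.4, 0.7, 6.4]
gripper_width: 0.2
gripper_force: 30.0
```

```bash
cat >> h.py <<'E'
def st(H=None):
    s=r.sense(); R=s['ee_rot']; f=R.T@s['wrist_force']; print('tcp',s['tcp_pos'].round(4),'F world',s['wrist_force'].round(1),'tool',f.round(1),'gw',s['gripper_width']*87,'t',s['time_s'])
    if H is not None:
        d=s['tcp_pos'][:2]-H; n=np.hypot(*d); u=d/n; tg=np.array([u[1],-u[0]])
        print('radius',n*1000,'ang',np.degrees(np.arctan2(d[1],d[0])),'Frad',u@s['wrist_force'][:2],'Ftan(cw)',tg@s['wrist_force'][:2])
E
python3 - <<'E'
from h import *
st((.5305,.056)); 
E
```

```text
tcp [0.5329 0.101  0.1086] F world [-5.4  0.7  6.4] tool [ 3.6  4.2 -6.4] gw 17.42458231519605 t 9.15
radius 45.05692557382018 ang 86.93683040979612 Frad 0.42874120846386865 Ftan(cw) -5.468061178766001
```

Request:
{"op": "move_arm", "data": {
  "series": [
    {"grip": 0.1, "xyz": [-3.0, -3.4, 0], "angular": [0, 0, 0]},
    {"grip": 0.1, "xyz": [-5.6, -7.0, 0], "angular": [0, 0, 0]},
    {"grip": 0.1, "xyz": [-7.8, -10.9, 0], "angular": [0, 0, 0]},
    {"grip": 0.1, "xyz": [-9.7, -15.0, 0], "angular": [0, 0, 0]},
    {"grip": 0.1, "xyz": [-11.1, -19.3, 0], "angular": [0, 0, 0]},
    {"grip": 0.1, "xyz": [-12.1, -23.7, 0], "angular": [0, 0, 0]},
    {"grip": 0.1, "xyz": [-12.6, -28.2, 0], "angular": [0, 0, 0]},
    {"grip": 0.1, "xyz": [-12.7, -32.7, 0], "angular": [0, 0, 0]},
    {"grip": 0.1, "xyz": [-12.3, -37.1, 0], "angular": [0, 0, 0]},
    {"grip": 0.1, "xyz": [-11.5, -41.6, 0], "angular": [0, 0, 0]}
  ]
}}

```text
time_s: 10.15
tcp_pos: [0.5697, 0.079, 0.1086]
ee_rot: [[-0.744, -0.668, -0.003], [-0.668, 0.744, 0.002], [0.001, 0.003, -1.0]]
wrist_force: [-6.0, 4.9, 5.2]
gripper_width: 0.197
gripper_force: 30.0
```

```bash
python3 - <<'E'
from h import *
st((.532,.056)); 
E
```

```text
tcp [0.5697 0.079  0.1086] F world [-6.   4.9  5.2] tool [ 1.2  7.7 -5.2] gw 17.169321745169785 t 10.15
radius 44.19147580592178 ang 31.435069330909684 Frad -2.590959196684059 Ftan(cw) -7.3493240529944535
```

Request:
{"op": "move_arm", "data": {
  "series": [
    {"grip": 0.1, "xyz": [1.5, -4.6, 0], "angular": [0, 0, 0]},
    {"grip": 0.1, "xyz": [3.4, -9.0, 0], "angular": [0, 0, 0]},
    {"grip": 0.1, "xyz": [5.7, -13.2, 0], "angular": [0, 0, 0]},
    {"grip": 0.1, "xyz": [8.1, -17.0, 0], "angular": [0, 0, 0]},
    {"grip": 0.1, "xyz": [11.0, -20.5, 0], "angular": [0, 0, 0]},
    {"grip": 0.1, "xyz": [14.1, -23.7, 0], "angular": [0, 0, 0]},
    {"grip": 0.1, "xyz": [17.6, -26.5, 0], "angular": [0, 0, 0]},
    {"grip": 0.1, "xyz": [21.3, -29.0, 0], "angular": [0, 0, 0]},
    {"grip": 0.1, "xyz": [25.3, -31.2, 0], "angular": [0, 0, 0]},
    {"grip": 0.1, "xyz": [29.4, -32.9, 0], "angular": [0, 0, 0]}
  ]
}}

```text
time_s: 11.15
tcp_pos: [0.5716, 0.0363, 0.1086]
ee_rot: [[-0.744, -0.668, 0.002], [-0.668, 0.744, 0.004], [-0.004, 0.002, -1.0]]
wrist_force: [-2.0, 8.8, 2.0]
gripper_width: 0.192
gripper_force: 30.0
```

```bash
python3 - <<'E'
from h import *
st((.532,.055)); c=save('top','top2')
cv2.imwrite('pics/v5.png',cv2.resize(np.vstack([c['img'][145:215,215:365,::-1]]),None,fx=5,fy=5,interpolation=2))
E
```

```text
tcp [0.5716 0.0363 0.1086] F world [-2.   8.8  2. ] tool [-4.4  7.9 -2. ] gw 16.722334466872606 t 11.15
radius 43.831253068150545 ang -25.265361733302317 Frad -5.584349279225558 Ftan(cw) -7.143434276242075
```

View pics/v5.png

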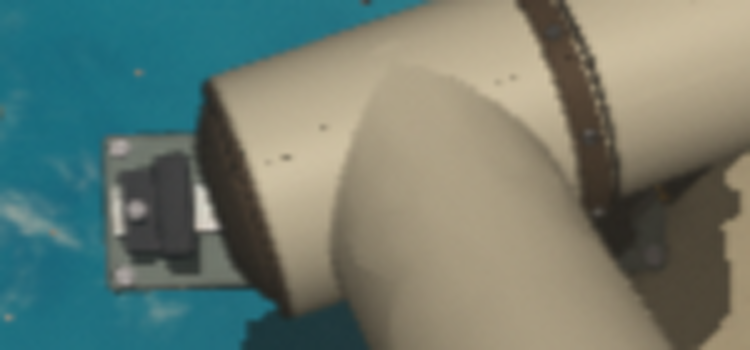

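The arm hides the jaw here; only the stop at (175,205) shows. I'll go on by feel.

Request:
{"op": "move_arm", "data": {
  "series": [
    {"grip": 0.1, "xyz": [4.7, -0.9, 0], "angular": [0, 0, 0]},
    {"grip": 0.1, "xyz": [9.4, -1.5, 0], "angular": [0, 0, 0]},
    {"grip": 0.1, "xyz": [14.2, -1.7, 0], "angular": [0, 0, 0]},
    {"grip": 0.1, "xyz": [18.8, -1.5, 0], "angular": [0, 0, 0]},
    {"grip": 0.1, "xyz": [23.3, -1.0, 0], "angular": [0, 0, 0]},
    {"grip": 0.1, "xyz": [27.7, -0.1, 0], "angular": [0, 0, 0]},
    {"grip": 0.1, "xyz": [32.0, 1.3, 0], "angular": [0, 0, 0]},
    {"grip": 0.1, "xyz": [36.1, 3.0, 0], "angular": [0, 0, 0]},
    {"grip": 0.1, "xyz": [40.0, 5.2, 0], "angular": [0, 0, 0]}
  ]
}}

```text
time_s: 12.1
tcp_pos: [0.5416, 0.0124, 0.1088]
ee_rot: [[-0.743, -0.669, 0.008], [-0.669, 0.743, 0.003], [-0.008, -0.004, -1.0]]
wrist_force: [7.9, 0.1, -5.5]
gripper_width: 0.198
gripper_force: 30.0
```

```bash
python3 - <<'E'
from h import *
st((.5305,.055)); c=save('side','side2')
cv2.imwrite('pics/v6.png',cv2.resize(c['img'][150:225,220:320,::-1],None,fx=7,fy=7,interpolation=2))
E
```

```text
tcp [0.5416 0.0124 0.1088] F world [ 7.9  0.1 -5.5] tool [-5.9 -5.1  5.5] gw 17.198930410217802 t 12.1
radius 44.05305914757371 ang -75.4443052421627 Frad 1.854966349887249 Ftan(cw) -7.640121224767545
```

View pics/v6.png

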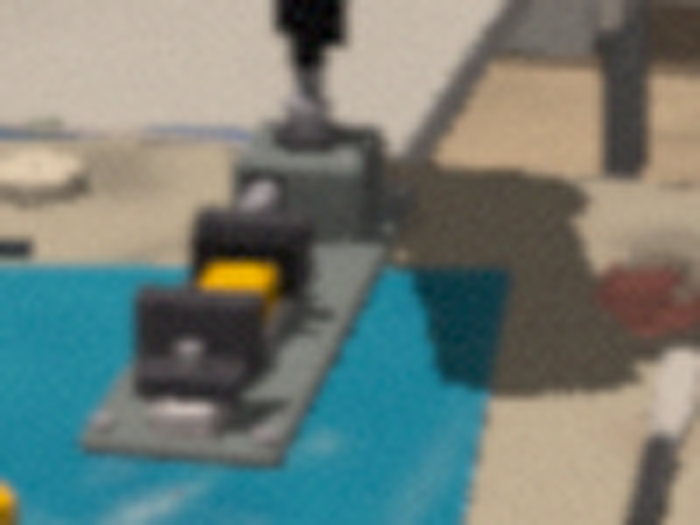

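The side view shows the block (240,275) between the jaw (250,235) and the stop (200,330), lying flat. Winding on towards contact.

Request:
{"op": "move_arm", "data": {
  "series": [
    {"grip": 0.1, "xyz": [1.9, 1.3, 0], "angular": [0, 0, 0]},
    {"grip": 0.1, "xyz": [3.7, 2.6, 0], "angular": [0, 0, 0]},
    {"grip": 0.1, "xyz": [5.4, 4.1, 0], "angular": [0, 0, 0]},
    {"grip": 0.1, "xyz": [7.1, 5.5, 0], "angular": [0, 0, 0]},
    {"grip": 0.1, "xyz": [8.7, 7.1, 0], "angular": [0, 0, 0]},
    {"grip": 0.1, "xyz": [10.2, 8.8, 0], "angular": [0, 0, 0]},
    {"grip": 0.1, "xyz": [11.6, 10.5, 0], "angular": [0, 0, 0]},
    {"grip": 0.1, "xyz": [13.0, 12.3, 0], "angular": [0, 0, 0]},
    {"grip": 0.1, "xyz": [14.2, 14.2, 0], "angular": [0, 0, 0]},
    {"grip": 0.1, "xyz": [15.4, 16.1, 0], "angular": [0, 0, 0]}
  ]
}}

```text
time_s: 13.15
tcp_pos: [0.5185, 0.0128, 0.1088]
ee_rot: [[-0.744, -0.669, 0.006], [-0.669, 0.744, 0.001], [-0.005, -0.003, -1.0]]
wrist_force: [7.1, -4.7, -5.1]
gripper_width: 0.201
gripper_force: 30.0
```

```bash
python3 - <<'E'
from h import *
st((.5305,.055))
E
```

```text
tcp [0.5185 0.0128 0.1088] F world [ 7.1 -4.7 -5.1] tool [-2.1 -8.2  5.1] gw 17.507308162095697 t 13.15
radius 43.85917973571119 ang -105.84197249378688 Frad 2.560305071711138 Ftan(cw) -8.12097515564622
```

Request:
{"op": "move_arm", "data": {
  "series": [
    {"grip": 0.1, "xyz": [1.1, 2.0, 0], "angular": [0, 0, 0]},
    {"grip": 0.1, "xyz": [2.0, 4.0, 0], "angular": [0, 0, 0]},
    {"grip": 0.1, "xyz": [2.9, 6.1, 0], "angular": [0, 0, 0]},
    {"grip": 0.1, "xyz": [3.6, 8.2, 0], "angular": [0, 0, 0]},
    {"grip": 0.1, "xyz": [4.2, 10.4, 0], "angular": [0, 0, 0]}
  ]
}}

```text
time_s: 13.65
tcp_pos: [0.5083, 0.0172, 0.1088]
ee_rot: [[-0.743, -0.669, 0.005], [-0.669, 0.743, -0.0], [-0.004, -0.004, -1.0]]
wrist_force: [7.5, -6.4, -5.1]
gripper_width: 0.192
gripper_force: 30.0
```

```bash
python3 - <<'E'
from h import *
st((.5305,.055))
c=save('side','side3'); s=c['img'][150:225,220:320]; p=load('side2')['img'][150:225,220:320]
for q in (p,s):
    m=cv2.inRange(cv2.cvtColor(q,41),(0,0,0),(0,0,0)); h=cv2.cvtColor(q,cv2.COLOR_RGB2HSV); y=cv2.inRange(h,(18,130,80),(35,255,255)); y[60:]=0
    print('yellow area',(y>0).sum(), np.argwhere(y>0).min(0),np.argwhere(y>0).max(0))
E
```

```text
tcp [0.5083 0.0172 0.1088] F world [ 7.5 -6.4 -5.1] tool [-1.3 -9.8  5.2] gw 16.689366699866742 t 13.65
radius 43.81768507582185 ang -120.42974843689828 Frad 1.7000838365812496 Ftan(cw) -9.740764469591745
yellow area 58 [37 28] [44 39]
yellow area 45 [38 28] [44 39]
```

Request:
{"op": "move_arm", "data": {
  "series": [
    {"grip": 0.1, "xyz": [0.3, 1.1, 0], "angular": [0, 0, 0]},
    {"grip": 0.1, "xyz": [0.6, 2.2, 0], "angular": [0, 0, 0]},
    {"grip": 0.1, "xyz": [0.6, 2.2, 0], "angular": [0, 0, 0]}
  ]
}}

```text
time_s: 14.0
tcp_pos: [0.5064, 0.0183, 0.1087]
ee_rot: [[-0.743, -0.669, 0.005], [-0.669, 0.743, -0.0], [-0.004, -0.004, -1.0]]
wrist_force: [7.5, -6.2, -4.4]
gripper_width: 0.199
gripper_force: 30.0
```

```bash
python3 - <<'E'
from h import *
st((.5305,.055))
E
```

```text
tcp [0.5064 0.0183 0.1087] F world [ 7.5 -6.2 -4.4] tool [-1.4 -9.7  4.5] gw 17.324054406595256 t 14.0
radius 43.86660243513526 ang -123.24880021195746 Frad 1.0705223635215695 Ftan(cw) -9.715608680646415
```

Request:
{"op": "move_arm", "data": {
  "series": [
    {"grip": 0.1, "xyz": [0.2, 1.1, 0], "angular": [0, 0, 0]},
    {"grip": 0.1, "xyz": [0.4, 2.2, 0], "angular": [0, 0, 0]},
    {"grip": 0.1, "xyz": [0.6, 3.3, 0], "angular": [0, 0, 0]},
    {"grip": 0.1, "xyz": [0.7, 4.4, 0], "angular": [0, 0, 0]},
    {"grip": 0.1, "xyz": [0.7, 4.4, 0], "angular": [0, 0, 0]}
  ]
}}

```text
time_s: 14.5
tcp_pos: [0.503, 0.0207, 0.1087]
ee_rot: [[-0.743, -0.669, 0.005], [-0.669, 0.743, -0.001], [-0.003, -0.004, -1.0]]
wrist_force: [8.6, -8.8, -4.9]
gripper_width: 0.198
gripper_force: 30.0
```

```bash
python3 - <<'E'
from h import *
st((.5305,.055))
E
```

```text
tcp [0.503  0.0207 0.1087] F world [ 8.6 -8.8 -4.9] tool [ -0.5 -12.3   5. ] gw 17.26496244647262 t 14.5
radius 43.90510684130596 ang -128.7138235277091 Frad 1.4692220605684843 Ftan(cw) -12.233535760906223
```

```bash
python3 - <<'E'
from h import *
H=np.array((.5305,.055))
L=[]
for i in range(14):
    r.capture('side'); s=r.sense(); d=s['tcp_pos'][:2]-H; u=d/np.hypot(*d); L.append(np.r_[u@s['wrist_force'][:2], np.array([u[1],-u[0]])@s['wrist_force'][:2],np.degrees(np.arctan2(d[1],d[0]))])
L=np.array(L); print(L.round(2)[:,1],L.mean(0),L.std(0))
c=save('side','side4'); q=c['img'][150:225,220:320]
y=cv2.inRange(cv2.cvtColor(q,cv2.COLOR_RGB2HSV),(18,130,80),(35,255,255)); y[60:]=0; print((y>0).sum())
cv2.imwrite('pics/v7.png',cv2.resize(q[:,:,::-1],None,fx=7,fy=7,interpolation=2))
E
```

```text
[-12.36 -12.26 -11.74 -11.85 -11.93 -10.62 -12.31 -11.37 -12.33 -12.31
 -12.24 -10.84 -12.22 -11.98] [   1.38925694  -11.88280249 -128.70239911] [0.31186029 0.54530841 0.01206887]
46
```

View pics/v7.png

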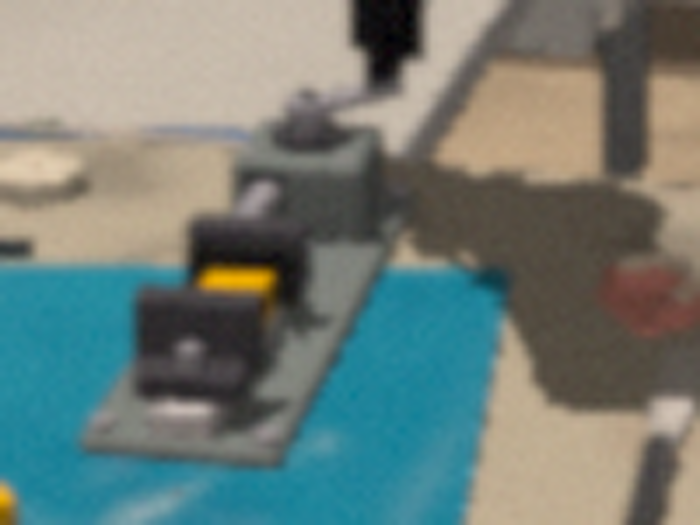

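The jaw and the stop both bear on the block at (237,285). The tangential force is 11.9 N against a free value of about 7.5 to 9, which puts the jaw at about 15 to 19 N. The fingers now close along the tangent, so I'll unload the arm in small steps before letting go.

Request:
{"op": "move_arm", "data": {
  "series": [
    {"grip": 0.1, "xyz": [0, -0.7, 0], "angular": [0, 0, 0]},
    {"grip": 0.1, "xyz": [0, -1.5, 0], "angular": [0, 0, 0]},
    {"grip": 0.1, "xyz": [0, -1.5, 0], "angular": [0, 0, 0]},
    {"grip": 0.1, "xyz": [0, -1.5, 0], "angular": [0, 0, 0]}
  ]
}}

```text
time_s: 15.65
tcp_pos: [0.5032, 0.0205, 0.1087]
ee_rot: [[-0.744, -0.668, 0.004], [-0.668, 0.744, 0.001], [-0.003, -0.002, -1.0]]
wrist_force: [5.8, -4.4, -3.9]
gripper_width: 0.196
gripper_force: 30.0
```

```bash
cat >> h.py <<'E'
def avg(n=8):
    H=np.array((.5305,.055)); L=[]
    for i in range(n):
        r.capture('side'); s=r.sense(); d=s['tcp_pos'][:2]-H; u=d/np.hypot(*d); L.append([u@s['wrist_force'][:2], np.array([u[1],-u[0]])@s['wrist_force'][:2],np.degrees(np.arctan2(d[1],d[0])),*s['tcp_pos'][:2],*(s['ee_rot'].T@s['wrist_force'])])
    print('Frad,Ftan,ang,xy,Ftool',np.mean(L,0).round(4))
E
python3 -c "
from h import *
avg()"
```

```text
Frad,Ftan,ang,xy,Ftool [-4.135000e-01 -6.773700e+00 -1.283528e+02  5.032000e-01  2.050000e-02
 -1.535200e+00 -6.598800e+00  3.920200e+00]
```

Request:
{"op": "move_arm", "data": {
  "series": [
    {"grip": 0.1, "xyz": [0, -0.8, 0], "angular": [0, 0, 0]},
    {"grip": 0.1, "xyz": [0, -1.6, 0], "angular": [0, 0, 0]},
    {"grip": 0.1, "xyz": [0, -1.6, 0], "angular": [0, 0, 0]}
  ]
}}

```text
time_s: 16.35
tcp_pos: [0.5033, 0.0201, 0.1087]
ee_rot: [[-0.744, -0.668, 0.002], [-0.668, 0.744, 0.002], [-0.003, -0.0, -1.0]]
wrist_force: [3.2, 3.6, -2.9]
gripper_width: 0.196
gripper_force: 30.0
```

```bash
python3 -c "
from h import *
avg()"
```

```text
Frad,Ftan,ang,xy,Ftool [-5.397600e+00 -1.293000e-01 -1.279123e+02  5.033000e-01  2.010000e-02
 -5.327800e+00  8.243000e-01  3.005200e+00]
```

Request:
{"op": "move_arm", "data": {
  "series": [
    {"grip": 0.1, "xyz": [-0.7, 0, 0], "angular": [0, 0, 0]},
    {"grip": 0.1, "xyz": [-1.3, 0, 0], "angular": [0, 0, 0]},
    {"grip": 0.1, "xyz": [-1.3, 0, 0], "angular": [0, 0, 0]},
    {"grip": 0.3, "xyz": [-1.3, 0, 0], "angular": [0, 0, 0]},
    {"grip": 0.4, "xyz": [-1.3, 0, 0], "angular": [0, 0, 0]},
    {"grip": 0.5, "xyz": [-1.3, 0, 0], "angular": [0, 0, 0]},
    {"grip": 0.6, "xyz": [-1.3, 0, 0], "angular": [0, 0, 0]},
    {"grip": 0.6, "xyz": [-1.3, 0, 0], "angular": [0, 0, 0]},
    {"grip": 0.6, "xyz": [-1.3, 0, 0], "angular": [0, 0, 0]}
  ]
}}

```text
time_s: 17.65
tcp_pos: [0.5032, 0.0198, 0.1085]
ee_rot: [[-0.744, -0.668, -0.0], [-0.668, 0.744, -0.0], [0.0, 0.0, -1.0]]
wrist_force: [-0.1, 0.2, -0.3]
gripper_width: 0.583
gripper_force: 0.0
```

Request:
{"op": "move_arm", "data": {
  "series": [
    {"grip": 0.6, "xyz": [-1.3, 0, -10], "angular": [0, 0, 0]},
    {"grip": 0.6, "xyz": [-1.3, 0, -25], "angular": [0, 0, 0]},
    {"grip": 0.6, "xyz": [-1.3, 0, -45], "angular": [0, 0, 0]},
    {"grip": 0.6, "xyz": [-1.3, 0, -65], "angular": [0, 0, 0]},
    {"grip": 0.6, "xyz": [-1.3, 0, -85], "angular": [0, 0, 0]},
    {"grip": 0.6, "xyz": [-1.3, 0, -95], "angular": [0, 0, 0]},
    {"grip": 0.6, "xyz": [-1.3, 0, -95], "angular": [0, 0, 0]}
  ]
}}

```text
time_s: 18.35
tcp_pos: [0.5052, 0.0211, 0.2054]
ee_rot: [[-0.744, -0.668, 0.004], [-0.668, 0.744, 0.001], [-0.004, -0.002, -1.0]]
wrist_force: [0.8, -0.3, 0.1]
gripper_width: 0.6
gripper_force: 0.0
```

```bash
python3 - <<'E'
from h import *
st(); c=save('side','side5'); q=c['img'][150:225,220:320]
y=cv2.inRange(cv2.cvtColor(q,cv2.COLOR_RGB2HSV),(18,130,80),(35,255,255)); y[60:]=0; print((y>0).sum())
d=np.abs(q.astype(int)-load('side4')['img'][150:225,220:320]).sum(2); print('jaw/block diff vs clamped',d[25:58,18:46].mean(), (d[25:58,18:46]>60).sum())
E
```

```text
tcp [0.5052 0.0211 0.2054] F world [ 0.8 -0.3  0.1] tool [-0.4 -0.8 -0.1] gw 52.19287273631258 t 18.35
45
jaw/block diff vs clamped 7.662337662337662 0
```

The clamp looks the same after release as it did under load, and the arm is clear and unloaded. Handing in.

```bash
python3 -c "
from h import *
print(r.finish_job())"
```

```text
the job is handed in; nothing more can be done
None
```

The job is handed in, verdict not shown: the large wax block is clamped lengthwise against the stop at an estimated 14 to 19 N (inferred from the force at the sleeve), the crank has been let go, and the bystanders were not touched.

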